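Fit a caddy's vented inner lid with its cover, then lift away the cover alone

TASK

The wooden cover and the grey vented inner lid of the white caddy stand nested on the worktop: turn the knob on the cover clockwise (white pointer to the red dot, as far as it goes) to lock the two together, then carry them by the knob and set them fully home on the open caddy, without dropping them. Then turn the knob anticlockwise as far as it goes (pointer to the green dot) and lift off the cover alone, which is wanted for washing: the inner lid must stay seated, and you finish still holding the cover level in the gripper about 10 cm straight above the caddy. Leave the caddy standing where it is and everything else alone.

Things in the scene. Friction and masses are not known exactly. Their poses are not given: they have to be found in the camera images.
- caddy: open white square storage caddy with blue bands, loose, 0.9 kg, 100 x 100 mm, 100 mm high, walls 5 mm, so its mouth is 90 x 90 mm at z = 100 mm. Origin: centre of its underside; z up, x and y along its sides. The lids fit it in any of the four quarter turns; they must be turned square with it.
- inner_lid: grey inner lid, loose, 0.24 kg: plate 100 x 100 mm, z 20 to 28 mm, with a through slot 48 mm along x, 18 mm along y, over a hollow dark plug, z 0 to 20 mm, tapering from 84 mm square at the plate to 78 mm at the bottom. Origin: centre of the plug's underside. Starts under the cover, on the worktop. Home on the caddy the plate rests on the rim and the origin is 80 mm above the caddy's.
- cover: light wooden square outer cover, loose, 0.18 kg, 112 x 112 x 12 mm: 5 mm roof and a skirt that fits round the inner lid's plate with 2 mm play a side, so they turn together. Origin: centre of the skirt's underside, z up; nested, it is 21 mm above the inner lid's origin, axes parallel. On the roof a red dot at +x (locked) and a green dot toward +y (open).
- knob (a joint): black knob on the cover's centre, captive on an upright hinge. 0 rad (stop): pointer at red dot, locked: a cross-bar 8 mm below the skirt holds the inner lid's plate, both lift together. Grows anticlockwise from above to a stop at 1.4: green dot, cross-bar along the slot, the cover lifts alone (over about 1.2). Friction 0.025 N m, no spring (a jerky swing can turn it). Starts at 0.6 to 1.3.
- knob_grip (a point): on the knob's axis at the height to grip, 40 mm above the cover's origin. The grip is an upright bar 50 mm long along this point's x (white pointer at +x), 16 mm thick along y, 18 to 49 mm above the cover's origin, on a disc of 60 mm diameter. Take it from above across its 16 mm. Turns with the knob: its x is the cover's x turned by the joint value.
- oven_corner (a point): point on the worktop below the front right corner of the black microwave oven (fixed, 270 mm high), in the plane of its front, as seen from the robot; the oven reaches 490 mm to +y and 330 mm to +x from here, its dials about 25 mm to -x. Keep the arm clear of it: swinging over from the left at full reach would hit it.
- mug: striped mug, bystander, 85x118x95 mm, origin at the centre of its underside; leave alone
- tuna_tin: low round tin, bystander, 86x86x40 mm, origin at the centre of its underside; leave alone
- timer: red and white egg timer, bystander, 66x66x62 mm, origin at the centre of its underside; leave alone
- spice_jar: spice jar with a green cap, bystander, 46x46x106 mm, origin at the centre of its underside; leave alone
- cream_mug: cream mug, bystander, 78x116x101 mm, origin at the centre of its underside; leave alone
- spoon: teaspoon lying flat, bystander, 130x26x11 mm, between the lids and the caddy, origin at the centre of its underside; leave alone
Not all that is in view belongs to the job. Leave any orange look-alike of the caddy alone.

How it is judged:
By the outcome, as a careful person would: the job done as asked, in the order asked, and still so for the second after the job is handed in, while the arm keeps its last pose, push and grip.
It also fails if it takes over 58 s, if anything falls off the work surface, if the arm or the gripper's body presses on something with over 40 N, if the wrist force passes 120 N, or if a joint passes its speed limit or range.

ROBOT

A 6-joint arm with a two-finger parallel gripper is mounted at the origin on a cart in front of the work surface, level with it; the furniture and walls round the work are solid. World frame = base frame: x ahead of the robot, y to its left, z up, the work surface at z = 0. Lengths are in mm, angles in degrees, forces in N, time in s.
With the tool pointing down it reaches from about 300 to 850 mm from the base axis. Payload 4.2 kg.
Tool frame: the origin (TCP) lies midway between the tips of the shut fingers; the grasp point (between the pads) lies 19 mm behind it (pinch_z is the distance from the TCP to the grasp point, in mm); z points along the fingers, y is the line along which they close (so a half turn about z gives the same grasp; the last joint's range is limited). The gripper opens to 91 mm and grips with 3 to 60 N. Pads are 32 mm wide; open, the fingers measure 118 mm over their backs; the gripper's body (76 mm by 178 mm) begins 60 mm behind the grasp point.
Start: joints at [-74.599, 18.312, 89.639, -0, 72.044, -1.146], TCP at [163.764, -551.203, 213.976] pointing down, gripper open.
Joint ranges: [-177.97, 177.97], [-48.28, 115.42], [12.27, 149.76], [-77.06, 257.06], [2.81, 150.46], [-146.56, 146.56]. Speed limits (degrees/s): [147.25, 147.25, 180, 180, 180, 180].

INTERFACE

Orientations are given as [roll, pitch, yaw] about the fixed x, y, z axes, in that order (R = Rz(yaw) Ry(pitch) Rx(roll)).
In Python, from workcell import * gives the robot as it stands.
- The arm moves only by the tool step_arm, never from a script. Its argument "steps" is a list of rows, each a list of 7 numbers: the turn, a rotation vector about the tool's x, y, z in degrees, then the shift along the tool's x, y, z in mm, then the opening, from 0 (shut) to 1 (fully open). In form: [[rx, ry, rz, x, y, z, hand], ...]. A call has exactly 8 rows; each row shifts and turns the commanded pose from where the row before left it, along the tool's axes as they then stand; what a row does not reach is not made up. A row lasts 1/8 s, in which the tool goes at most 62.5 mm and 10.7 degrees, less where a joint would pass 70% of its speed; a pose out of reach is approached as far as the arm can. A call is refused whole if a number of a shift passes 62.5 or a number of a turn 10.7, either way. A call with a gripper value outside its range is refused whole. The fingers move at their own pace and stop on an object; "force" is the grip in N (left out, the last holds). Time passes only in rows, so rows that do not move let the fingers close, or fill a call up. It gives the time, the measured TCP pose, the force, the opening and the grip force at its end, in the units of the state.
- state(): the state, without advancing time (a new reading comes with each control period).
- grab_frame(name): name is "scene" or "top" or "wrist"; returns a dict with "image" (420x560x3 uint8, blue, green, red), "fovy" (degrees; the focal length in pixels is half the picture's height over the tangent of half this angle, whatever the lens; pixels are square), "cx", "cy" (the principal point, pixels), "origin" and "rotation" of the camera in the world; the wrist camera has in their place "tool_from_camera" (4x4, takes a point from camera to tool coordinates, whose origin is the TCP and whose axes are the flange's). Camera axes: x right, y down, z forward; pixel columns grow to the right and rows downward; lengths in mm; the calibration is good to about 2 mm. A picture is of the moment at which its call begins: read the wrist's pose just before it. There is no depth.
- job_done(): hands the job in; it is judged then, once.
The state is a dict: "time_s": time; "qpos": joint angles; "qvel": joint speeds; "effort": joint torques, N m; "ee_pos": TCP position; "ee_rot": TCP orientation; "force": force on the tool from outside, world axes, zero at the start; "torque": the same for the moment, N m; "gripper_width": finger opening in mm; "gripper_force": force on a finger pad.
Only numpy, scipy, OpenCV 4.12 (cv2) and the standard library are available. Lean on these libraries where they do the work, as an engineer would, in place of code of your own. Each camera call takes 0.05 s, during which the arm holds its last target. There are 200 camera calls.

## Working session

There is one attempt and no reset: what is moved stays moved. The work goes in short steps, Python scripts to look and compute and a tool call to move; the robot and the scene stay as the last step left them, time stands still between calls to the robot, and variables do not carry over. Pictures are saved under pics/ and viewed, at most 13 in all, crops included, and the job is handed in when it is done.

Besides the shell and the picture viewer there is one more tool, called after "Request:" as name([rows], argument=value, ...), one row to a line, values as JSON. step_arm: Moves the arm, as the interface text tells. Its arguments: {"type":"object","properties":{"steps":{"type":"array","items":{"type":"array","items":{"type":"number"}}},"force":{"type":"number"}},"required":["steps"]}

```bash
mkdir -p pics; cat > h.py <<'E'
import numpy as np, cv2
from workcell import *
from scipy.spatial.transform import Rotation as R
def cam(name):
    s=state(); f=grab_frame(name); im=f["image"]
    F=im.shape[0]/2/np.tan(np.radians(f["fovy"]/2))
    if name=="wrist":
        T=np.eye(4); T[:3,:3]=R.from_euler('xyz',s["ee_rot"],degrees=True).as_matrix(); T[:3,3]=s["ee_pos"]
        M=T@np.array(f["tool_from_camera"]); o,Q=M[:3,3],M[:3,:3]
    else: o,Q=np.array(f["origin"]),np.array(f["rotation"])
    return dict(im=im,F=F,cx=f["cx"],cy=f["cy"],o=o,Q=Q)
def ray(c,uv):
    d=c["Q"]@np.array([(uv[0]-c["cx"])/c["F"],(uv[1]-c["cy"])/c["F"],1]); return d
def onz(c,uv,z):
    d=ray(c,uv); return c["o"]+d*(z-c["o"][2])/d[2]
def px(c,p):
    q=c["Q"].T@(np.array(p)-c["o"]); return q[:2]/q[2]*c["F"]+[c["cx"],c["cy"]]
E
python3 - <<'E'
from h import *
import pickle
for n in("scene","top"):
    c=cam(n); cv2.imwrite(f"pics/{n}0.png",c["im"]); pickle.dump(c,open(n+".pkl","wb")); print(n,c["o"],c["F"],c["Q"].round(3).tolist())
print(state())
E
```

```text
scene [-141.56339699 1181.22180026 1204.50885908] 503.1166521648719 [-131.872, 0.799, -147.471]
top [ 381.21394263  105.5924839  1315.80636639] 388.2375699815615 [-172.143, -0.28, -88.464]
{'time_s': 0.1, 'qpos': array([-7.46007727e+01,  1.83464569e+01,  8.96997836e+01, -1.44387342e-03,
        7.20424892e+01, -1.14602247e+00]), 'qvel': array([-0.05325582, -0.04042228, -0.17103688,  0.01760116, -0.05482135,
        0.04516072]), 'effort': array([ 1.07976910e-03, -4.13332665e+01, -2.32509255e+01,  7.30034150e-02,
        4.21612489e-02, -4.85714611e-05]), 'ee_pos': array([ 163.61698823, -550.76185699,  213.21710286]), 'ee_rot': array([-1.79911261e+02, -4.02070027e-04,  1.65456956e+01]), 'force': array([ 0.60570876, -0.46637024, -1.00225804]), 'torque': array([-0.0443848 ,  0.01313324, -0.03131768]), 'gripper_force': 0.0, 'gripper_width': 91.05018353441065}
```

View pics/scene0.png

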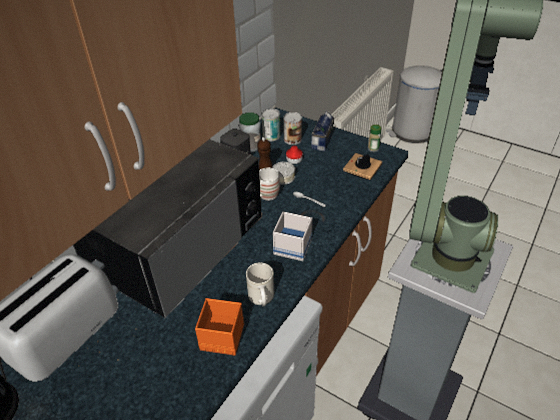

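View pics/top0.png

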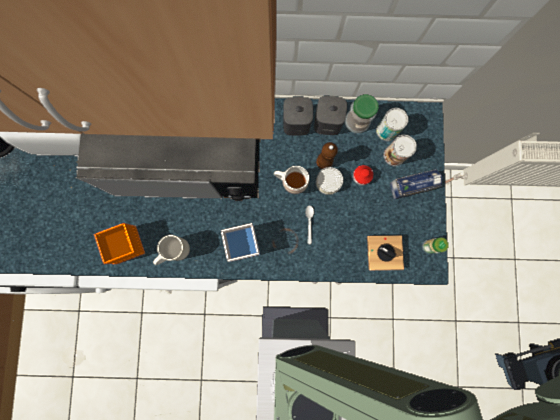

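The scene view shows the cover with its knob at scene (363,165) / top (386,252). The white caddy is at scene (293,236) / top (239,242), with the spoon between them at top (309,225).

Candidates for the caddy:
- White box with blue bands, top (239,242). This matches the description.
- Orange box, top (119,243), which is the look-alike.
- Canister tops at top (298,115) and (331,115), which are not boxes.

Candidates for the cover: only the wooden square at top (386,252).

Next I'll measure both and check them in one crop.

```bash
sed -i 's/np.array(f\["rotation"\])$/R.from_euler("xyz",f["rotation"],degrees=True).as_matrix()/' h.py; grep -n from_euler h.py
python3 - <<'E'
from h import *
c=cam("top"); s=cam("scene")
print(c["Q"].round(2).tolist(), px(c,[0,0,0]))
def rect(c,mask,z,name):
    n,l,st,ce=cv2.connectedComponentsWithStats(mask.astype(np.uint8))
    for i in range(1,n):
        if st[i,4]<150: continue
        cn=max(cv2.findContours((l==i).astype(np.uint8),0,1)[0],key=cv2.contourArea)
        h=cv2.convexHull(cn).reshape(-1,2)
        W=np.array([onz(c,p,z)[:2] for p in h],np.float32)
        r=cv2.minAreaRect(W); print(name,ce[i].round(),st[i,4],np.round(r[0],1),np.round(r[1],1),round(r[2],1))
for k,n in((c,"top"),(s,"scene")):
    hsv=cv2.cvtColor(k["im"],cv2.COLOR_BGR2HSV); H,S,V=[hsv[...,i].astype(int) for i in range(3)]
    roi=np.zeros(H.shape,bool)
    if n=="top": roi[215:275,365:408]=1
    else: roi[145:185,335:390]=1
    rect(k,roi&(H>5)&(H<25)&(S>60)&(V>110),33,n+" cover")
    roi[:]=0
    if n=="top": roi[220:268,215:265]=1
    else: roi[205:265,265:320]=1
    rect(k,roi&(V>150)&(S<60),100,n+" caddy")
    for x0,y0,w,h,m in ((365,230,45,45,'cov'),(215,218,50,50,'cad')) if n=="top" else ((340,145,45,45,'cov'),(265,205,60,60,'cad')):
        globals()[n+m]=cv2.resize(k["im"][y0:y0+h,x0:x0+w],(380,290*1),interpolation=cv2.INTER_CUBIC)
cv2.imwrite("pics/crop.png",np.vstack([np.hstack([topcov,topcad]),np.hstack([scenecov,scenecad])]))
E
```

```text
8:        T=np.eye(4); T[:3,:3]=R.from_euler('xyz',s["ee_rot"],degrees=True).as_matrix(); T[:3,3]=s["ee_pos"]
10:    else: o,Q=np.array(f["origin"]),R.from_euler("xyz",f["rotation"],degrees=True).as_matrix()
[[0.03, -0.99, 0.14], [-1.0, -0.03, -0.0], [0.0, -0.14, -0.99]] [305.75868275 387.5121011 ]
top cover [385. 253.] 928 [ 438.4 -250.9] [111.7 115.3] 2.4
top caddy [240. 242.] 263 [456.7 223.2] [102.1 101.5] 14.7
scene cover [362. 167.] 429 [ 440.9 -245.4] [112.5 125.5] 2.8
scene caddy [291. 234.] 972 [447.5 255.8] [105.9 175.8] 20.8
```

View pics/crop.png

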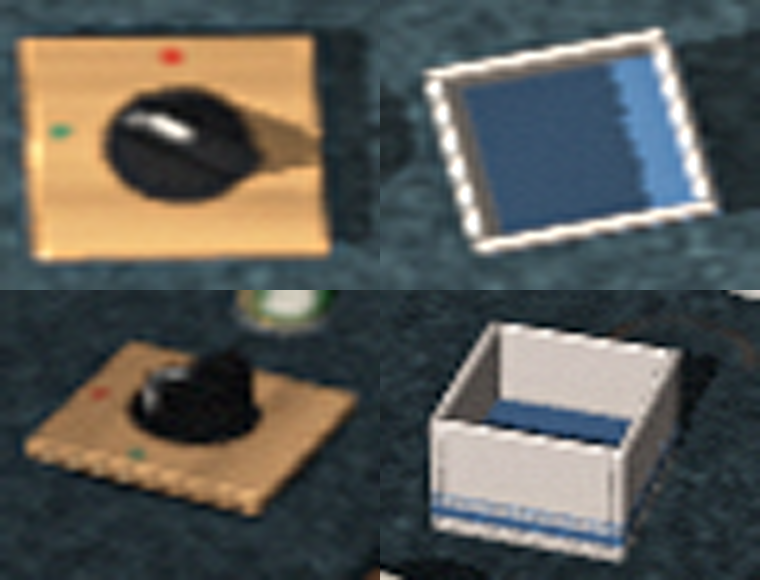

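The crop confirms both. The cover has its red dot toward +x, its green dot toward +y and the pointer about 65° anticlockwise. The box is the white one with blue bands, turned about +14°. I'll go over the cover for a close look.

Request:
step_arm([
  [0,0,0,25,-15,0,1],
  [0,0,0,50,-30,0,1],
  [0,0,0,50,-30,0,1],
  [0,0,0,50,-30,0,1],
  [0,0,0,50,-30,0,1],
  [0,0,0,50,-30,0,1],
  [0,0,0,50,-30,0,1],
  [0,0,0,25,-15,0,1],
])

```text
time_s: 1.2
ee_pos: [440.9, -247.9, 213.9]
ee_rot: [-180.0, -0.0, 16.7]
force: [-0.5, -0.0, -0.2]
gripper_width: 91.2
gripper_force: 0.0
```

Request:
step_arm([
  [0,0,-10,0,0,0,1],
  [0,0,-10,0,0,0,1],
  [0,0,-10,0,0,0,1],
  [0,0,-10,0,0,0,1],
  [0,0,-8,0,0,0,1],
  [0,0,0,0,0,0,1],
  [0,0,0,0,0,0,1],
  [0,0,0,0,0,0,1],
])

```text
time_s: 2.2
ee_pos: [439.5, -250.2, 213.9]
ee_rot: [180.0, 0.0, 64.5]
force: [0.5, 0.4, 0.3]
gripper_width: 91.0
gripper_force: 0.0
```

```bash
python3 - <<'E'
from h import *
import pickle
c=cam("wrist"); cv2.imwrite("pics/w1.png",c["im"]); pickle.dump(c,open("w1.pkl","wb"))
s=state(); print(s["ee_pos"],s["ee_rot"],s["qpos"],c["o"],px(c,[438,-251,33]),px(c,[438,-251,70]))
E
```

```text
[ 439.43994413 -250.2113226   213.9385002 ] [-1.79999704e+02  3.29122949e-03  6.44974312e+01] [-3.09575339e+01  1.20640856e+01  9.84041985e+01 -3.52714774e-03
  6.95316977e+01 -5.45373168e+00] [ 473.48697213 -179.75379526  384.97158651] [279.66418913 189.24394512] [279.53059237 197.39461003]
```

View pics/w1.png

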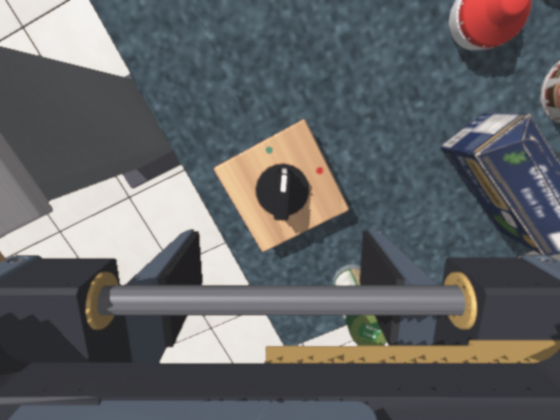

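The wrist view shows the cover centred near (282,186), with the pointer at about (284,180) pointing nearly up the image, green dot at (269,150) and red dot at (320,170). I'll measure its pose and the bar angle.

```bash
python3 - <<'E'
from h import *
import pickle
c=pickle.load(open("w1.pkl","rb"));im=c["im"]
hsv=cv2.cvtColor(im,cv2.COLOR_BGR2HSV); H,S,V=[hsv[...,i].astype(int) for i in range(3)]
roi=np.zeros(H.shape,bool); roi[110:260,205:360]=1
def comps(m,amin):
    n,l,st,ce=cv2.connectedComponentsWithStats(m.astype(np.uint8)); return [(ce[i],l==i) for i in range(1,n) if st[i,4]>=amin]
ce,m=max(comps(roi&(H>5)&(H<25)&(S>60)&(V>100),100),key=lambda t:t[1].sum())
h=cv2.convexHull(max(cv2.findContours(m.astype(np.uint8),0,1)[0],key=cv2.contourArea)).reshape(-1,2)
print("cover",cv2.minAreaRect(np.array([onz(c,p,33)[:2] for p in h],np.float32)))
for nm,mm in (("red",(H<5)&(S>150)&(V>90)),("green",(H>50)&(H<90)&(S>100)&(V>60))):
    for ce,m in comps(mm&m_ if False else mm&roi,5): print(nm,ce,m.sum(),onz(c,ce,33)[:2])
r2=np.zeros_like(roi); r2[163:225,255:312]=1
for ce,m in comps(r2&(V>150)&(S<60),8):
    p=np.array([onz(c,(u,v),70)[:2] for v,u in np.argwhere(m)],np.float32); r=cv2.fitLine(p,2,0,.01,.01).ravel(); print("pointer",ce,m.sum(),r,np.degrees(np.arctan2(r[1],r[0])))
cv2.imwrite("pics/w1c.png",cv2.resize(im[110:260,205:360],None,fx=4,fy=4,interpolation=cv2.INTER_CUBIC))
E
```

```text
cover ((440.35137939453125, -251.82998657226562), (112.72787475585938, 113.31060028076172), 2.3402886390686035)
red [319.08333333 170.08333333] 24 [ 486.18933579 -250.21228394]
pointer [283.36363636 180.7       ] 110 [   0.49001366    0.8717148   448.74246    -237.31798   ] 60.658516
```

View pics/w1c.png

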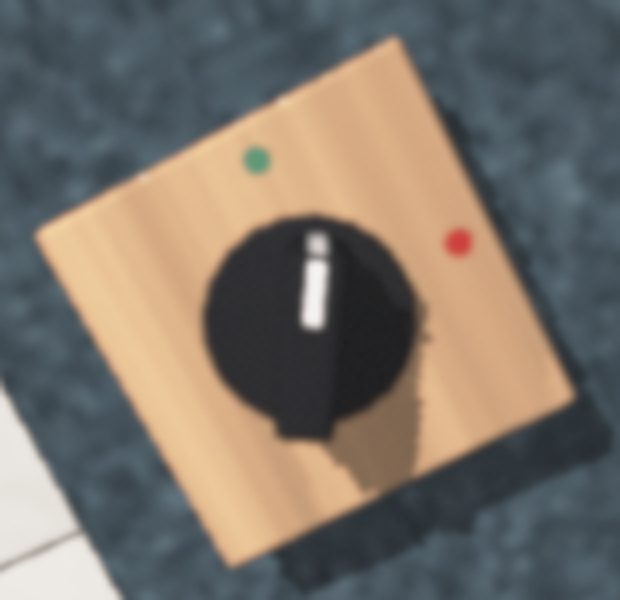

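Request:
step_arm([
  [0,0,3.8,0,0,0,1],
  [0,0,0,-0.9,1.6,20,0.6],
  [0,0,0,0,0,40,0.6],
  [0,0,0,0,0,40,0.6],
  [0,0,0,0,0,35,0.6],
  [0,0,0,0,0,25,0.6],
  [0,0,0,0,0,10,0.6],
  [0,0,0,0,0,0,0.6],
])

```text
time_s: 3.25
ee_pos: [440.4, -251.8, 43.8]
ee_rot: [-180.0, 0.0, 60.7]
force: [-0.2, -0.1, -0.4]
gripper_width: 54.8
gripper_force: 0.0
```

Request:
step_arm([
  [0,0,0,0,0,0,0.4],
  [0,0,0,0,0,0,0.25],
  [0,0,0,0,0,0,0.0],
  [0,0,0,0,0,0,0],
  [0,0,0,0,0,0,0],
  [0,0,0,0,0,0,0],
  [0,0,0,0,0,0,0],
  [0,0,0,0,0,0,0],
], force=40)

```text
time_s: 4.25
ee_pos: [440.5, -251.8, 44.2]
ee_rot: [180.0, 0.0, 60.7]
force: [-0.8, 1.6, 5.1]
gripper_width: 15.8
gripper_force: 40.0
```

Request:
step_arm([
  [0,0,4,0,0,0,0],
  [0,0,8,0,0,0,0],
  [0,0,8,0,0,0,0],
  [0,0,8,0,0,0,0],
  [0,0,8,0,0,0,0],
  [0,0,8,0,0,0,0],
  [0,0,8,0,0,0,0],
  [0,0,4,0,0,0,0],
])

```text
time_s: 5.25
ee_pos: [440.5, -251.9, 44.2]
ee_rot: [180.0, -0.0, 4.6]
force: [-0.9, 0.3, 5.4]
gripper_width: 15.9
gripper_force: 40.0
```

```bash
python3 -c "
from h import *
s=state();print(s['torque'],s['force'],s['ee_rot'])"
```

```text
[0.0673693  0.25600172 0.04549605] [-0.92043104  0.29231835  5.44458227] [ 1.79982200e+02 -8.57978459e-03  4.60129990e+00]
```

Request:
step_arm([
  [0,0,2,0,0,0,0],
  [0,0,2,0,0,0,0],
  [0,0,2,0,0,0,0],
  [0,0,0,0,0,0,0],
  [0,0,0,0,0,0,0],
  [0,0,0,0,0,0,0],
  [0,0,0,0,0,0,0],
  [0,0,0,0,0,0,0],
])

```text
time_s: 6.25
ee_pos: [440.8, -252.1, 44.2]
ee_rot: [180.0, -0.0, -1.3]
force: [0.1, 0.3, 4.7]
gripper_width: 15.7
gripper_force: 40.0
```

```bash
python3 - <<'E'
from h import *
import pickle
s=state();print(s['torque'],s['force'],s['ee_rot'],s['ee_pos'])
c=cam("wrist"); pickle.dump(c,open("w2.pkl","wb"))
t=cam("top"); pickle.dump(t,open("t2.pkl","wb"))
a=cv2.resize(t["im"][225:280,355:415],(280,257),interpolation=2)
b=np.zeros((420,280,3),np.uint8); b[:257]=a
cv2.imwrite("pics/w2.png",cv2.resize(np.hstack([c["im"][:,:],b]),(798,399)))
E
```

```text
[-0.0432499   0.18297966  0.10237467] [0.05205727 0.33759627 4.66091029] [ 1.79960905e+02 -4.61703880e-02 -1.28006470e+00] [ 440.77675475 -252.09174769   44.17481909]
```

View pics/w2.png

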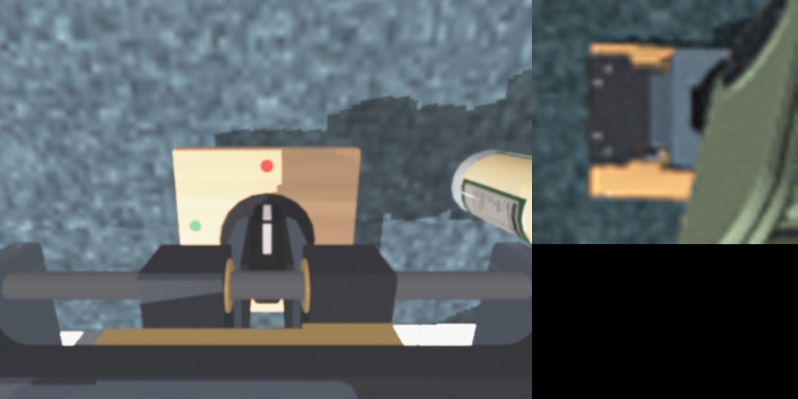

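The pointer aims at the red dot and the reaction torque (0.10 N m) exceeds the knob's friction, so it is against the locked stop. Now the lift.

Request:
step_arm([
  [0,0,0,0,0,-4,0],
  [0,0,0,0,0,-8,0],
  [0,0,0,0,0,-15,0],
  [0,0,0,0,0,-25,0],
  [0,0,0,0,0,-30,0],
  [0,0,0,0,0,-35,0],
  [0,0,0,0,0,-30,0],
  [0,0,0,0,0,-15,0],
], force=55)

```text
time_s: 7.35
ee_pos: [440.9, -252.0, 208.1]
ee_rot: [179.9, -0.2, -1.3]
force: [-0.7, -0.5, -5.8]
gripper_width: 15.6
gripper_force: 55.0
```

Request:
step_arm([
  [0,0,0,-3,-10,-4,0],
  [0,0,0,-5,-20,0,0],
  [0,0,0,-8,-30,0,0],
  [0,0,0,-9,-35,0,0],
  [0,0,0,-9,-35,0,0],
  [0,0,0,-9,-35,0,0],
  [0,0,0,-9,-35,0,0],
  [0,0,0,-9,-35,0,0],
])

```text
time_s: 8.35
ee_pos: [382.2, -13.4, 208.6]
ee_rot: [-180.0, 0.2, -1.2]
force: [0.1, 0.7, -5.6]
gripper_width: 16.0
gripper_force: 55.0
```

Request:
step_arm([
  [0,0,0,-9,-35,0,0],
  [0,0,0,-9,-35,0,0],
  [0,0,0,-9,-35,0,0],
  [0,0,0,-9,-35,0,0],
  [0,0,0,-8,-30,0,0],
  [0,0,0,-6,-20,0,0],
  [0,0,0,-3,-10,0,0],
  [0,0,0,-2,-5,0,0],
])

```text
time_s: 9.35
ee_pos: [333.0, 190.7, 209.3]
ee_rot: [179.9, 0.1, -1.2]
force: [0.1, -0.8, -5.3]
gripper_width: 15.5
gripper_force: 55.0
```

Request:
step_arm([
  [0,0,-1,0,0,0,0],
  [0,0,-3,0,0,0,0],
  [0,0,-4,0,0,0,0],
  [0,0,-4,0,0,0,0],
  [0,0,-3,0,0,0,0],
  [0,0,0,0,0,0,0],
  [0,0,0,0,0,0,0],
  [0,0,0,0,0,0,0],
])

```text
time_s: 10.35
ee_pos: [334.1, 190.5, 209.9]
ee_rot: [180.0, 0.0, 13.7]
force: [-0.7, 0.2, -5.0]
gripper_width: 15.8
gripper_force: 55.0
```

```bash
python3 - <<'E'
from h import *
import pickle
s=state();print(s['torque'],s['force'],s['ee_rot'],s['ee_pos'])
c=cam("wrist"); pickle.dump(c,open("w3.pkl","wb"))
t=cam("scene"); pickle.dump(t,open("s3.pkl","wb"))
b=cv2.resize(t["im"][130:270,240:400],(480,420),interpolation=2)
cv2.imwrite("pics/w3.png",cv2.resize(np.hstack([c["im"],b]),(798,322)))
E
```

```text
[ 0.04077583 -0.02657118 -0.02796694] [-0.69222199  0.17060352 -5.00078787] [1.79990312e+02 2.01442822e-03 1.37098043e+01] [334.09007145 190.45823084 209.89727797]
```

View pics/w3.png

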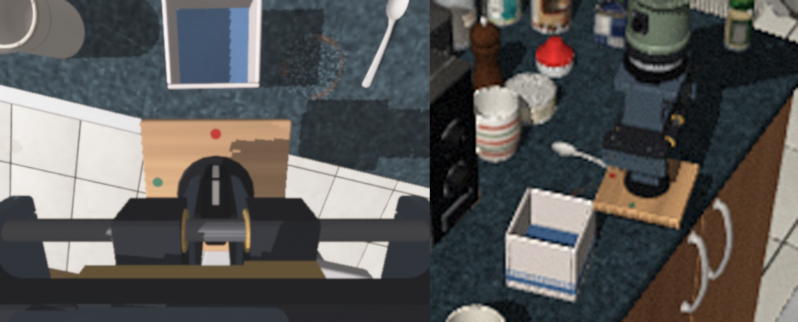

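The lids hang level with the knob still on the red dot. The caddy's near rim is visible ahead in the full frame, with corners near (219,112) and (336,110). I'll measure it and the cover's angle in the grip.

```bash
python3 - <<'E'
from h import *
import pickle
c=pickle.load(open("w3.pkl","rb"));im=c["im"]
hsv=cv2.cvtColor(im,cv2.COLOR_BGR2HSV); H,S,V=[hsv[...,i].astype(int) for i in range(3)]
roi=np.zeros(H.shape,bool); roi[0:122,198:352]=1
m=(roi&(V>140)&(S<70)).astype(np.uint8)
n,l,st,ce=cv2.connectedComponentsWithStats(m); i=1+st[1:,4].argmax(); m=l==i; print(st[i])
def line(pts,z):
    p=np.array([onz(c,q,z)[:2] for q in pts],np.float32); r=cv2.fitLine(p,cv2.DIST_HUBER,0,.01,.01).ravel(); return r
x0,y0,w,h=st[i,:4]
near=line([(u,np.argwhere(m[:,u]).max()+.5) for u in range(x0+12,x0+w-12,3)],100)
left=line([(np.argwhere(m[v]).min()-.5,v) for v in range(5,95,3)],100)
right=line([(np.argwhere(m[v]).max()+.5,v) for v in range(5,95,3)],100)
for n_,r in zip(("near","left","right"),(near,left,right)): print(n_,r,np.degrees(np.arctan2(r[1],r[0])))
def X(a,b):
    t=np.linalg.solve(np.array([a[:2],-b[:2]]).T,b[2:]-a[2:]); return a[2:]+t[0]*a[:2]
A,B=X(near,left),X(near,right); d=(A-B); L=np.linalg.norm(d); d/=L
ux=np.array([d[1],-d[0]]); print("corners",A,B,L,"yaw",np.degrees(np.arctan2(ux[1],ux[0])),"centre",(A+B)/2+50*ux)
# cover front edge
roi[:]=0; roi[140:200,180:385]=1
w=roi&(H>3)&(H<25)&(S>50)&(V>90)
pts=[(u,np.argwhere(w[:,u]).min()-.5) for u in range(195,370,4) if w[:,u].any()]
tz=210
for z in (tz-11,tz-16):
    r=line(pts,z); print("cover edge ang",np.degrees(np.arctan2(r[1],r[0])))
E
```

```text
[ 210    0  131  116 3354]
near [ 2.4863765e-01 -9.6859658e-01  4.0827728e+02  2.1663228e+02] -75.60309
left [9.6798617e-01 2.5100353e-01 4.4389957e+02 2.7196060e+02] 14.536902
right [9.6680778e-01 2.5550482e-01 4.7001630e+02 1.7549599e+02] 14.803498
corners [397.1841  259.84705] [422.08835 162.82974] 100.16276 yaw 14.396911 centre [458.06607 223.77028]
cover edge ang -76.291245
cover edge ang -76.29126
```

Request:
step_arm([
  [0,0,-0.8,5,0,0,0],
  [0,0,0,15,-1.2,0,0],
  [0,0,0,25,0,0,0],
  [0,0,0,30,0,0,0],
  [0,0,0,28,0,0,0],
  [0,0,0,17,0,0,0],
  [0,0,0,8.4,0,0,0],
  [0,0,0,0,0,0,0],
])

```text
time_s: 11.45
ee_pos: [458.0, 223.9, 209.6]
ee_rot: [180.0, 0.1, 14.5]
force: [-0.6, -0.6, -5.7]
gripper_width: 15.6
gripper_force: 55.0
```

Request:
step_arm([
  [0,0,0,0,0,10,0],
  [0,0,0,0,0,20,0],
  [0,0,0,0,0,20,0],
  [0,0,0,0,0,8,0],
  [0,0,0,0,0,2,0],
  [0,0,0,0,0,0,0],
  [0,0,0,0,0,0,0],
  [0,0,0,0,0,0,0],
])

```text
time_s: 12.45
ee_pos: [458.3, 224.1, 150.4]
ee_rot: [-180.0, -0.1, 14.5]
force: [0.0, 0.3, -5.0]
gripper_width: 15.8
gripper_force: 55.0
```

```bash
python3 - <<'E'
from h import *
s=state();print(s['torque'],s['force'],s['ee_rot'],s['ee_pos'])
a=cam("scene"); b=cam("wrist"); 
A=cv2.resize(a["im"][190:270,250:340],(472,420),interpolation=2)
cv2.imwrite("pics/w4.png",cv2.resize(np.hstack([b["im"],A]),(798,325)))
E
```

```text
[0.01570123 0.02990274 0.00236096] [ 0.0380513   0.32451258 -5.045683  ] [-1.79993659e+02 -5.66944840e-02  1.45482421e+01] [458.31993305 224.1207871  150.39501136]
```

View pics/w4.png

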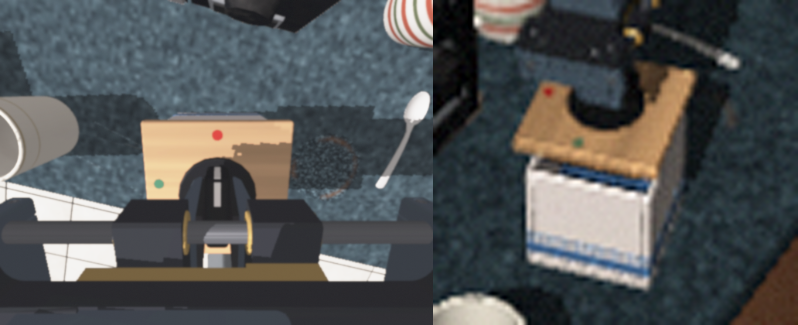

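The cover is centred and square above the mouth. Lowering slowly.

Request:
step_arm([
  [0,0,0,0,0,4,0],
  [0,0,0,0,0,4,0],
  [0,0,0,0,0,4,0],
  [0,0,0,0,0,3,0],
  [0,0,0,0,0,3,0],
  [0,0,0,0,0,2,0],
  [0,0,0,0,0,0,0],
  [0,0,0,0,0,0,0],
])

```text
time_s: 13.55
ee_pos: [458.2, 224.0, 130.0]
ee_rot: [180.0, -0.0, 14.5]
force: [-0.3, 0.2, -5.3]
gripper_width: 16.2
gripper_force: 55.0
```

Request:
step_arm([
  [0,0,0,0,0,1.5,0],
  [0,0,0,0,0,1,0],
  [0,0,0,0,0,1,0],
  [0,0,0,0,0,1,0],
  [0,0,0,0,0,1,0],
  [0,0,0,0,0,0.5,0],
  [0,0,0,0,0,0,0],
  [0,0,0,0,0,0,0],
])

```text
time_s: 14.55
ee_pos: [458.4, 224.1, 124.2]
ee_rot: [-180.0, -0.1, 14.5]
force: [0.5, 1.1, -0.6]
gripper_width: 15.5
gripper_force: 55.0
```

Request:
step_arm([
  [0,0,0,0,0,0.5,0],
  [0,0,0,0,0,0.5,0],
  [0,0,0,0,0,0,0],
  [0,0,0,0,0,0,0],
  [0,0,0,0,0,0,0],
  [0,0,0,0,0,0,0],
  [0,0,0,0,0,0,0],
  [0,0,0,0,0,0,0],
])

```text
time_s: 15.55
ee_pos: [458.4, 224.1, 124.2]
ee_rot: [-180.0, -0.1, 14.5]
force: [-1.2, -0.1, 6.5]
gripper_width: 15.7
gripper_force: 55.0
```

Seated: it stopped hard at z = 124.2, the expected home height. Now unlocking.

Request:
step_arm([
  [0,0,-4,0,0,0,0],
  [0,0,-8,0,0,0,0],
  [0,0,-10,0,0,0,0],
  [0,0,-10,0,0,0,0],
  [0,0,-10,0,0,0,0],
  [0,0,-10,0,0,0,0],
  [0,0,-10,0,0,0,0],
  [0,0,-8,0,0,0,0],
])

```text
time_s: 16.55
ee_pos: [458.4, 224.2, 124.2]
ee_rot: [179.9, -0.0, 84.8]
force: [-1.4, -0.8, 6.9]
gripper_width: 15.8
gripper_force: 55.0
```

Request:
step_arm([
  [0,0,-3,0,0,0,0],
  [0,0,-3,0,0,0,0],
  [0,0,-2,0,0,0,0],
  [0,0,-1,0,0,0,0],
  [0,0,0,0,0,0,0],
  [0,0,0,0,0,0,0],
  [0,0,0,0,0,0,0],
  [0,0,0,0,0,0,0],
])

```text
time_s: 17.55
ee_pos: [458.4, 224.2, 124.2]
ee_rot: [179.9, -0.0, 93.5]
force: [-2.0, -0.6, 6.2]
gripper_width: 15.6
gripper_force: 55.0
```

```bash
python3 -c "
from h import *
for i in range(3):
  s=state();print(s['torque'],s['force'],s['ee_rot'],s['ee_pos']); cam('top')"
```

```text
[-0.12403038  0.23096097  0.03657161] [-1.99522407 -0.64498608  6.18096546] [ 1.79922864e+02 -3.33564338e-02  9.35493250e+01] [458.39386943 224.22920662 124.16165333]
[-0.12040754  0.24346392 -0.01090365] [-2.243634   -0.25761844  6.74532287] [ 1.79921085e+02 -3.41838361e-02  9.35477565e+01] [458.38873235 224.23313534 124.17463555]
[-0.18680444  0.26420061  0.01646213] [-1.35853965 -0.31850635  6.69831786] [ 1.79921594e+02 -3.32189751e-02  9.35487067e+01] [458.39503382 224.22992237 124.16116199]
```

Request:
step_arm([
  [0,0,-1,0,0,0,0],
  [0,0,-1,0,0,0,0],
  [0,0,-1,0,0,0,0],
  [0,0,0,0,0,0,0],
  [0,0,0,0,0,0,0],
  [0,0,0,0,0,0,0],
  [0,0,0,0,0,0,0],
  [0,0,0,0,0,0,0],
])

```text
time_s: 18.7
ee_pos: [458.7, 224.3, 124.2]
ee_rot: [179.9, -0.0, 96.5]
force: [-1.9, 0.0, 6.0]
gripper_width: 15.8
gripper_force: 55.0
```

```bash
python3 - <<'E'
from h import *
for i in range(3):
  s=state();print(s['torque'],s['force'],s['ee_rot']); c=cam('wrist')
a=cam("scene")
A=cv2.resize(a["im"][190:270,250:340],(472,420),interpolation=2)
cv2.imwrite("pics/w5.png",cv2.resize(np.hstack([c["im"],A]),(798,325)))
E
```

```text
[-0.11204653  0.17954584 -0.03101063] [-1.9457874   0.01202328  6.01666514] [ 1.79877811e+02 -4.51280921e-02  9.65306281e+01]
[-0.09151624  0.25189295 -0.09852313] [-1.13179745 -0.01035778  5.60330641] [ 1.79880401e+02 -4.30150807e-02  9.65318574e+01]
[-0.07865755  0.22408977 -0.08154011] [-0.46796723 -0.4872613   5.556931  ] [ 1.79882565e+02 -4.47350286e-02  9.65301577e+01]
```

View pics/w5.png

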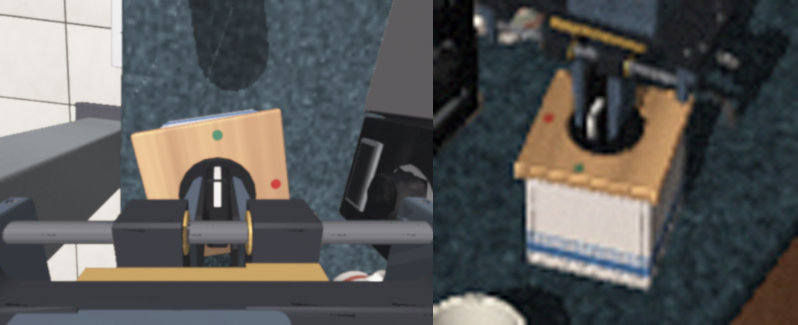

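The pointer is on the green dot with torque about -0.08 N m, so it is at the open stop. The lid pair sits flat on the caddy. Lifting the cover slowly.

Request:
step_arm([
  [0,0,0,0,0,-1,0],
  [0,0,0,0,0,-1,0],
  [0,0,0,0,0,-1,0],
  [0,0,0,0,0,-2,0],
  [0,0,0,0,0,-2,0],
  [0,0,0,0,0,-3,0],
  [0,0,0,0,0,-3,0],
  [0,0,0,0,0,0,0],
])

```text
time_s: 19.9
ee_pos: [458.3, 224.1, 136.3]
ee_rot: [180.0, -0.0, 96.5]
force: [-0.1, 0.3, -2.2]
gripper_width: 15.9
gripper_force: 55.0
```

Request:
step_arm([
  [0,0,0,0,0,-3,0],
  [0,0,0,0,0,-5,0],
  [0,0,0,0,0,-7,0],
  [0,0,0,0,0,-5,0],
  [0,0,0,0,0,-2,0],
  [0,0,0,0,0,0,0],
  [0,0,0,0,0,0,0],
  [0,0,0,0,0,0,0],
])

```text
time_s: 20.9
ee_pos: [457.9, 223.9, 157.7]
ee_rot: [-180.0, 0.0, 96.5]
force: [-0.8, -0.1, -1.9]
gripper_width: 15.7
gripper_force: 55.0
```

```bash
python3 - <<'E'
from h import *
s=state();print(s['torque'],s['force'],s['ee_rot'])
c=cam('wrist'); a=cam("scene")
A=cv2.resize(a["im"][180:270,245:345],(467,420),interpolation=2)
cv2.imwrite("pics/w6.png",cv2.resize(np.hstack([c["im"],A]),(798,325)))
E
```

```text
[ 0.04628014 -0.11679451 -0.02944117] [-0.8401814  -0.12394204 -1.9180217 ] [-1.79975797e+02  1.38115881e-02  9.65475557e+01]
```

View pics/w6.png

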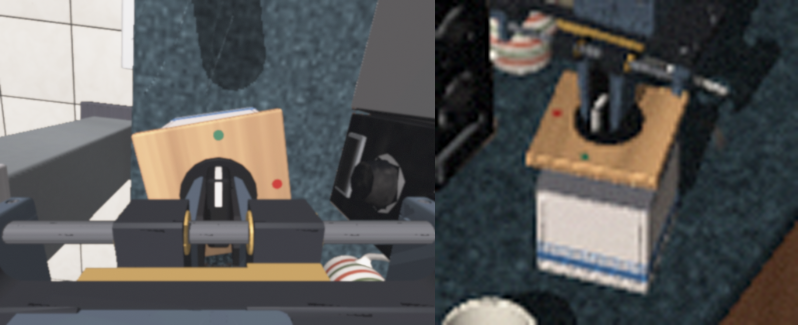

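The load is about 2 N, so this is the cover alone. The grey lid stays on the caddy in the scene view. Raising the rest of the way.

Request:
step_arm([
  [0,0,0,0,0,-4,0],
  [0,0,0,0,0,-10,0],
  [0,0,0,0,0,-15,0],
  [0,0,0,0,0,-17,0],
  [0,0,0,0,0,-13,0],
  [0,0,0,0,0,-7,0],
  [0,0,0,0,0,-2,0],
  [0,0,0,0,0,0,0],
])

```text
time_s: 22.0
ee_pos: [457.9, 223.9, 225.6]
ee_rot: [-180.0, 0.0, 96.5]
force: [0.5, 1.3, -2.3]
gripper_width: 16.0
gripper_force: 55.0
```

```bash
python3 - <<'E'
from h import *
s=state();print(s['force'],s['ee_rot'],s['ee_pos'],s['gripper_width'])
a=cam("scene"); t=cam("top")
A=cv2.resize(a["im"][160:270,240:350],(400,400),interpolation=2);B=cv2.resize(t["im"][190:290,190:290],(400,400),interpolation=2)
cv2.imwrite("pics/w7.png",np.hstack([A,B]))
E
```

```text
[ 0.51082439  1.29728969 -2.25607119] [-1.79961007e+02  1.81800163e-02  9.65463067e+01] [457.856601   223.89603601 225.60713505] 16.005020771566905
```

View pics/w7.png

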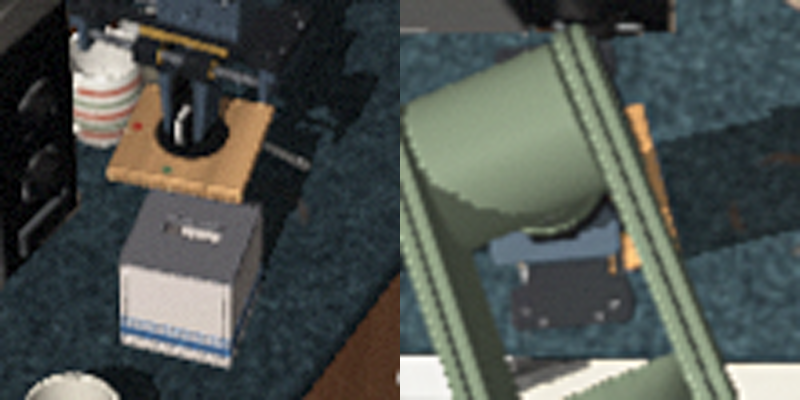

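The scene view shows the inner lid seated flat on the caddy and the cover held level about 10 cm above it. Handing in.

```bash
python3 -c "
from workcell import *
print(job_done())"
```

```text
the job is handed in; nothing more can be done
None
```

The job is handed in at about 22 s: the lids were locked, set home on the caddy and unlocked, and the cover is held level about 10 cm above the caddy with the inner lid still seated.

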